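# Clamp the sheet in the disc cutter with the T-key

## Robot

A 7-joint arm with a two-finger parallel gripper is mounted at the origin on the work surface. World frame = base frame: x ahead of the robot, y to its left, z up, the work surface at z = 0. Lengths are in m, angles in rad, forces in N, time in s.
With the tool pointing down it reaches from about 0.35 to 0.9 m from the base axis. Payload 8.1 kg.
Tool frame: the origin (TCP) lies between the finger pads; the fingertips stand ahead of it and the grasp point (between the pads) is the TCP (arm.nose_length is the z of the fingertips in the tool frame, in m); z points along the fingers, y is the line along which they close (so a half turn about z gives the same grasp; the last joint's range is limited). The gripper opens to 92 mm and grips with 3 to 60 N. Pads are 19 mm wide; open, the fingers measure 130 mm over their backs; the gripper's body (75 mm by 190 mm) begins 47 mm behind the grasp point.
Start: joints at [1.133, 0.434, 0.025, 1.573, -0.012, 1.134, -0.075], TCP at [0.205, -0.59, 0.246] pointing down, gripper open.
Joint ranges: [-2.62, 2.62], [-0.44, 2.09], [-1.27, 1.32], [0.08, 2.57], [-1.32, 4.46], [0.12, 2], [-2.74, 2.74]. Speed limits (rad/s): [2.22, 2.22, 3.01, 3.01, 3.14, 3.14, 3.14].

## Interface

Orientations are given as a rotation vector (axis times angle).
In Python, from cell import sensors, optics, arm gives the robot as it stands.
- The arm moves only by the tool arm_command, never from a script. Its argument "deltas" is one flat list of numbers, 7 for each row, row after row: the turn, a rotation vector about the world's x, y, z as a fraction of full scale, then the shift along the world's x, y, z as a fraction of full scale, then the finger opening in mm, from 0 to 91.8. In form: [wx, wy, wz, dx, dy, dz, fingers, wx, wy, wz, dx, dy, dz, fingers, ...]. A call has 1 to 20 rows; each row is the pose to reach, as a shift and turn from the pose commanded when the call began; what a row does not reach only later rows make up. Full scale, the value 1, is 1 m for a shift and 90 degrees for a turn. A row lasts 1/10 s, in which the tool goes at most 50 mm and 8.59 degrees, less where a joint would pass 70% of its speed; a pose out of reach is approached as far as the arm can. A call with a number of a shift or a turn outside -1 to 1 is refused whole. A call with a gripper value outside its range is refused whole. The fingers move at their own pace and stop on an object; "force" is the grip in N (left out, the last holds). Time passes only in rows, so rows that repeat a pose let the fingers close. It gives the time, the measured TCP pose, the force, the opening and the grip force at its end, in the units of the state.
- sensors.observe(): the state, without advancing time (a new reading comes with each control period).
- optics.get_image(name): name is "side" or "top" or "wrist"; returns the picture (384x512x3 uint8, blue, green, red); there is no depth.
- optics.calibration(name): a dict with "camera_matrix" (3x3 intrinsics, pixels), "rvec" (rotation vector, rad) and "tvec" (3), from world to camera coordinates, as OpenCV has them. Camera axes: x right, y down, z forward; pixel columns grow to the right and rows downward; lengths in m; the calibration is good to about 2 mm. A picture is of the moment at which its call begins: read the wrist's pose just before it. calibration takes no time and is no camera call; for the wrist camera it gives the pose at the moment of the call.
- arm.sign_off(): hands the job in; it is judged then, once.
The state is a dict: "clock": time; "joints": joint angles; "dq": joint speeds; "joint_efforts": joint torques, N m; "position": TCP position; "ee_rot": TCP orientation; "force": force on the tool from outside, world axes, zero at the start; "ft_torque": the same for the moment, N m; "width": opening from 0.0 (shut) to 1.0 (fully open); "gripper_force": force on a finger pad.
Only numpy, scipy, OpenCV 4.12 (cv2) and the standard library are available. Lean on these libraries where they do the work, as an engineer would, in place of code of your own. Each camera call takes 0.05 s, during which the arm holds its last target. There are 200 camera calls.

## Task

Clamp the brass sheet in the disc cutter: take the steel T-handled key out of its white cradle, stand it upright and fully home in the square socket of the cutter's clamp screw, and let go of it there before turning; then take it again by its crossbar and turn the screw clockwise, seen from above, all the way to its stop. Leave the key standing in the screw, and do not disturb the hammer, the bench block or the punch stand.

Things in the scene. Friction and masses are not known exactly. Their poses are not given: they have to be found in the camera images.
- key: Loose T-handled key of plain steel, 0.26 kg. Square shank 12 mm thick; origin at the centre of its tip, z along the shank to the crossbar, flats facing x and y; the last 3 mm taper to 8 mm. Crossbar: round, 14 mm thick, 100 mm long, along the key's y, its axis 140 mm from the tip. Starts lying in the cradle, shank sloping up at 45 degrees, crossbar level at the high end; lifts straight up.
- crossbar (a point): Centre of the key's crossbar, on its axis, 140 mm from the tip; same axes as the key.
- cradle: White plastic rest for the key, fixed; base 150 x 85 x 8 mm, origin under its centre. Its +x (within 0.5 rad of straight ahead of the robot) is the high side, where the crossbar hangs 121 mm up. Two saddles 30 mm wide hold the shank 18 to 34 and 115 to 133 mm from the tip; the 81 mm of shank between them is free to grip from above, with only a 6 mm web, up to 36 mm high, below it.
- cutter: Steel disc cutter, fixed: two plates 130 mm square with a brass sheet between, on a rubber mat 146 mm square; origin under its centre, z up. The top face, 58 mm above the bench (it sinks up to 2.5 mm as the screw turns), has six round punch holes about the clamp screw in the middle. Two guide pins, 12 mm thick, stand at opposite corners, up to 65 mm above the bench.
- socket (a point): Centre of the mouth of the square socket in the clamp screw's round head (46 mm wide), mid-cutter, 2 mm below the top face, 56 mm above the bench; z up, x and y square to the socket's sides, turning with the screw. Socket 14 mm square, 34 mm deep; its first 3 mm are a bevel, 20 mm square at the mouth. The key fits in any of four quarter turns with 0.18 rad of play either way.
- screw (a joint): Turn of the clamp screw, rad: 0 to 1.25, growing clockwise seen from above; it starts between 0 and 0.2 and has its hard stop at 1.25. It turns with a steady friction of about 0.15 N m and stays where it is left.
- hammer: Bystander: hammer with wooden handle, 250 mm long, lying on the bench; origin at the middle of its underside, handle along x (head at +x).
- block: Bystander: steel bench block 100 mm square, 25 mm high, on a rubber pad 125 mm square; origin under its centre.
- punches: Bystander: wooden stand 60 x 150 x 45 mm with a row of upright steel punches, 95 mm high in all; origin under its centre.
Not all that is in view belongs to the job. What is shaped like the key but blue or pink is not meant.

How it is judged:
On the way, in this order (a step that is already met when the one before it is completed fails the run):
1. the key stands fully home in the socket and the gripper has let go of it (z of key in the frame of socket below -0.03 m and horizontal distance between key and socket below 0.005 m and angle between key's own z axis and vertical below 0.2 rad and contact force between the fingers and key below 0.05 N), for 0.2 s.
2. the screw is turned clockwise to its stop with the key in it (z of key in the frame of socket below -0.03 m and horizontal distance between key and socket below 0.005 m and angle between key's own z axis and vertical below 0.2 rad and value of joint screw above 1.15 rad), for 0.1 s.
At the end, for the whole second after the job is handed in: The screw is at its stop (joint above 1.15 of 1.25 rad); the key stands in the socket with its tip at least 30 mm below the mouth, within 5 mm of its centre and tilted less than 0.2 rad; it is let go and at rest (all of step 2 and linear speed of key below 0.02 m/s and contact force between the fingers and key below 0.05 N); the robot touches nothing.
It fails at once if the hammer is moved more than 30 mm (distance of hammer from where it was at the start of the episode above 0.03 m).
It fails at once if the bench block is moved more than 30 mm (distance of block from where it was at the start of the episode above 0.03 m).
It fails at once if the punch stand is moved more than 30 mm (distance of punches from where it was at the start of the episode above 0.03 m).
It also fails if it takes over 61 s, if anything falls off the work surface, if the arm or the gripper's body presses on something with over 40 N, if the wrist force passes 120 N, or if a joint passes its speed limit or range.

## Working session

There is one attempt and no reset: what is moved stays moved. The work goes in short steps, Python scripts to look and compute and a tool call to move; the robot and the scene stay as the last step left them, time stands still between calls to the robot, and variables do not carry over. Pictures are saved under pics/ and viewed, at most 11 in all, crops included, and the job is handed in when it is done.

Besides the shell and the picture viewer there is one more tool, called as name(argument=value, ...), one argument or row to a line, values as JSON. arm_command: Moves the arm, as the interface text tells. Its arguments: {"type":"object","properties":{"deltas":{"type":"array","items":{"type":"number"}},"force":{"type":"number"}},"required":["deltas"]}

```bash
mkdir -p pics; python3 - <<'E'
from cell import sensors, optics, arm
import cv2
for n in("top","side"):
    cv2.imwrite(f"pics/{n}0.png",cv2.resize(optics.get_image(n),(800,600),interpolation=cv2.INTER_CUBIC))
    c=optics.calibration(n);print(n,c)
print(sensors.observe(),arm.nose_length)
E
```

```text
top {'camera_matrix': array([[485.25423797,   0.        , 253.82603963],
       [  0.        , 485.25423797, 191.32054921],
       [  0.        ,   0.        ,   1.        ]]), 'rvec': array([ 2.09915171, -2.12074152,  0.2200426 ]), 'tvec': array([0.01095594, 0.59900209, 1.48519759])}
side {'camera_matrix': array([[493.6570414 ,   0.        , 259.26529468],
       [  0.        , 493.6570414 , 181.09441103],
       [  0.        ,   0.        ,   1.        ]]), 'rvec': array([ 0.40619023, -2.60783893,  1.42757362]), 'tvec': array([0.53696902, 0.18826499, 1.54690523])}
{'clock': 0.1, 'joints': array([ 1.13338691,  0.43511865,  0.02497499,  1.57399598, -0.01158065,
        1.1339993 , -0.07510409]), 'dq': array([-0.00047176, -0.00083497, -0.00024102, -0.00241412, -0.0013902 ,
        0.00066444, -0.0001045 ]), 'joint_efforts': array([ 3.60440630e-03, -6.69126105e+01,  9.88214538e-01, -3.15151012e+01,
       -6.05554087e-02,  3.72163730e-02,  1.13650347e-04]), 'position': array([ 0.20517418, -0.58991166,  0.2450489 ]), 'ee_rot': array([-3.09638446e+00, -5.23140526e-01,  5.79665463e-04]), 'force': array([ 0.38898956, -0.11864763, -0.28170479]), 'ft_torque': array([ 0.03144356, -0.01532386,  0.08064414]), 'gripper_force': 0.0, 'width': 1.0004587282591721} 0.019
```

View pics/top0.png

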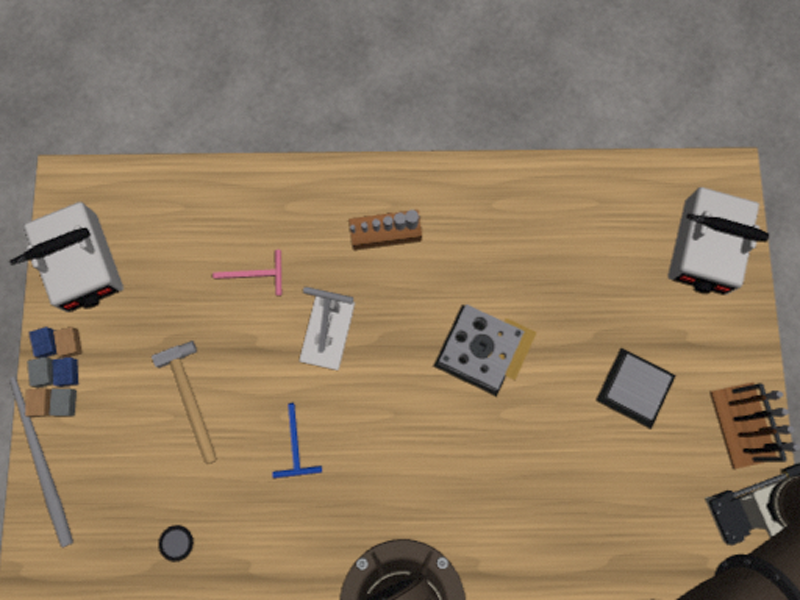

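View pics/side0.png

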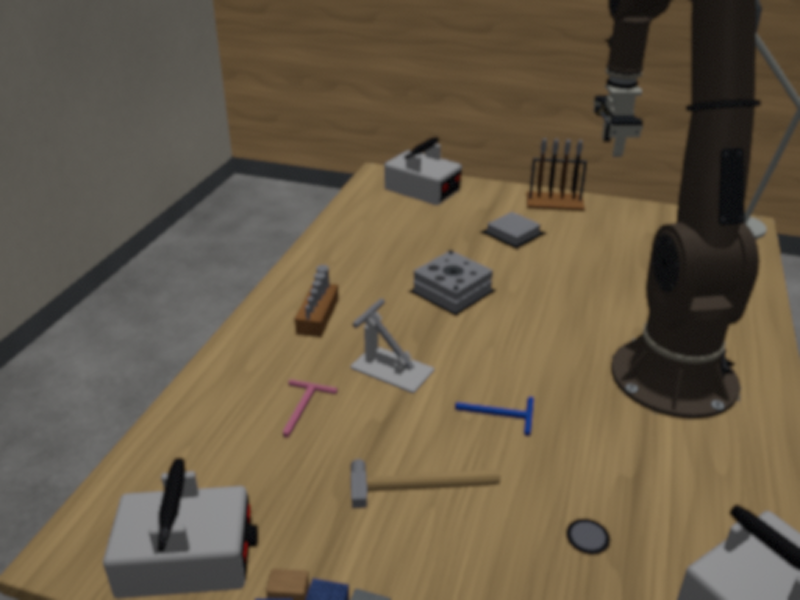

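Top view (800x600 scale): cutter with its screw at about (482,346). The key lies in the white cradle, base centre about (326,331) and crossbar from (305,291) to (352,299). I'll localise these roughly, then look with the wrist camera.

```bash
cat > h.py <<'E'
import numpy as np, cv2
from scipy.spatial.transform import Rotation as R
def onplane(c,px,z):
    "pixels (native 512x384) -> world points at height z"
    K,Rm,t=c["camera_matrix"],cv2.Rodrigues(c["rvec"])[0],c["tvec"]
    d=np.linalg.solve(K,np.c_[np.atleast_2d(px),np.ones(len(np.atleast_2d(px)))].T)
    d=(Rm.T@d).T; o=-Rm.T@t
    return o+d*((z-o[2])/d[:,2])[:,None]
def proj(c,P):
    return cv2.projectPoints(np.atleast_2d(np.float64(P)),c["rvec"],c["tvec"],c["camera_matrix"],None)[0][:,0]
E
python3 - <<'E'
from h import *
from cell import sensors, optics
c=optics.calibration("top"); np.set_printoptions(precision=4,suppress=True)
print(onplane(c,np.array([[482,346]])*.64,.056), onplane(c,np.array([[305,291],[352,299]])*.64,.121), onplane(c,np.array([[300,360],[336,369],[353,298]])*.64,.008))
w=optics.calibration("wrist");s=sensors.observe()
Rc=cv2.Rodrigues(w["rvec"])[0]; Rt=R.from_rotvec(s["ee_rot"]).as_matrix()
print(w["camera_matrix"],"cam in tool",Rt.T@(-Rc.T@w["tvec"]-s["position"]),Rt.T@Rc.T, Rt)
E
```

```text
[[ 0.5014 -0.167   0.056 ]] [[0.6046 0.185  0.121 ]
 [0.5875 0.0924 0.121 ]] [[0.483  0.2072 0.008 ]
 [0.4634 0.1321 0.008 ]
 [0.6138 0.0972 0.008 ]]
[[324.0453   0.     257.3009]
 [  0.     324.0453 192.3353]
 [  0.       0.       1.    ]] cam in tool [ 0.083   0.0003 -0.1401] [[ 0.0002 -0.9522 -0.3056]
 [ 1.      0.0003 -0.0005]
 [ 0.0006 -0.3056  0.9522]] [[ 0.9445  0.3285 -0.0006]
 [ 0.3285 -0.9445  0.0012]
 [-0.0001 -0.0014 -1.    ]]
```

arm_command(
  deltas=[0, 0, -0.2133, 0.295, 0.423, 0.005, 91.8, 0, 0, -0.2133, 0.295, 0.423, 0.005, 91.8, 0, 0, -0.2133, 0.295, 0.423, 0.005, 91.8, 0, 0, -0.2133, 0.295, 0.423, 0.005, 91.8, 0, 0, -0.2133, 0.295, 0.423, 0.005, 91.8, 0, 0, -0.2133, 0.295, 0.423, 0.005, 91.8, 0, 0, -0.2133, 0.295, 0.423, 0.005, 91.8, 0, 0, -0.2133, 0.295, 0.423, 0.005, 91.8, 0, 0, -0.2133, 0.295, 0.423, 0.005, 91.8, 0, 0, -0.2133, 0.295, 0.423, 0.005, 91.8, 0, 0, -0.2133, 0.295, 0.423, 0.005, 91.8, 0, 0, -0.2133, 0.295, 0.423, 0.005, 91.8, 0, 0, -0.2133, 0.295, 0.423, 0.005, 91.8],
)

```text
clock: 1.4
position: [0.4999, -0.1677, 0.2504]
ee_rot: [3.141, -0.0, -0.002]
force: [-1.3, -0.2, 0.2]
width: 1.001
gripper_force: 0.0
```

```bash
cat > shot.py <<'E'
import sys,pickle
from h import *
from cell import sensors, optics
n=sys.argv[1]; s=sensors.observe(); c=optics.calibration("wrist"); im=optics.get_image("wrist")
cv2.imwrite(f"pics/{n}.png",cv2.resize(im,(800,600),interpolation=cv2.INTER_CUBIC)); cv2.imwrite(f"pics/{n}_raw.png",im)
pickle.dump((s,c),open(n+".pkl","wb")); print(s["clock"],s["position"],s["ee_rot"],s["joints"].round(3))
E
python3 shot.py w1
```

```text
1.4 [ 0.49985068 -0.16773467  0.25037243] [ 3.14123153e+00 -1.20232476e-04 -1.66589498e-03] [ 0.331  0.281 -0.137  1.794  0.044  1.071 -1.393]
```

View pics/w1.png

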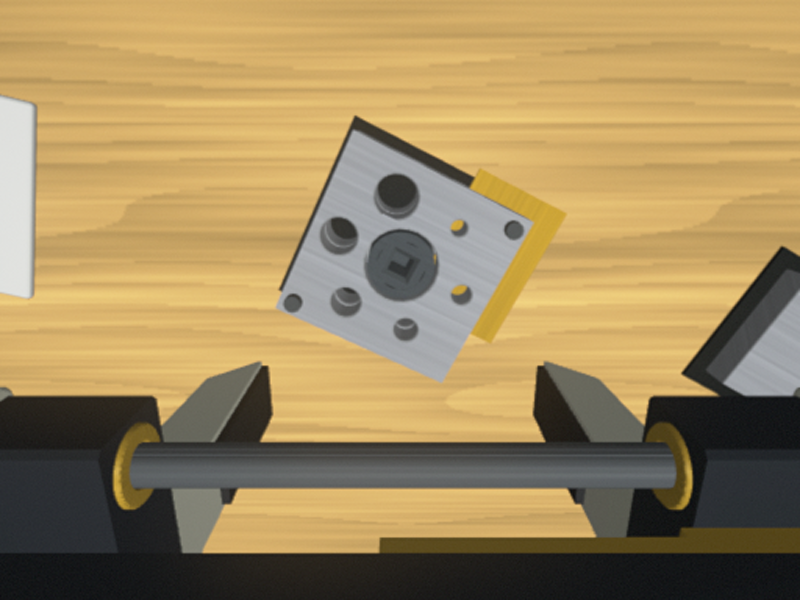

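Wrist view: screw head at about (401,264), with its square socket visible in the middle. Next, an enlarged crop of it.

```bash
python3 - <<'E'
import cv2
im=cv2.imread("pics/w1_raw.png")[135:203,215:299]  # native
cv2.imwrite("pics/w1c.png",cv2.resize(im,None,fx=8,fy=8,interpolation=cv2.INTER_CUBIC))
E
```

```text
(no output)
```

View pics/w1c.png

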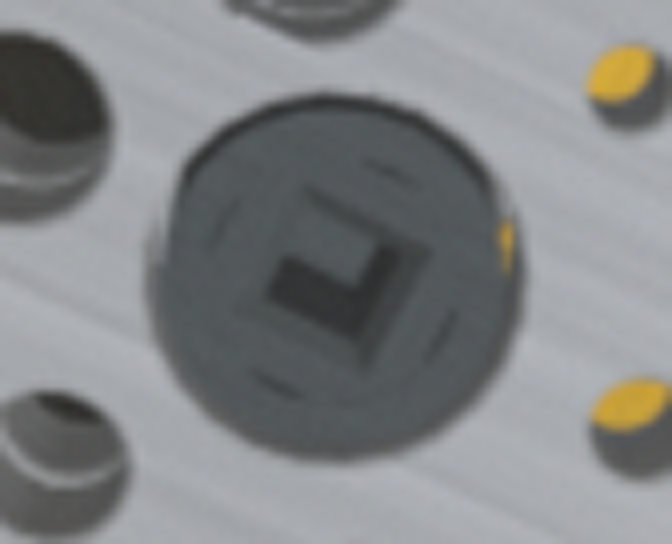

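Crop: mouth corners at (308,187), (430,248), (368,368) and (243,308). Cutter pins in w1 at (513,230) and (292,303).

```bash
python3 - <<'E'
from h import *; import pickle
np.set_printoptions(precision=4,suppress=True)
s,c=pickle.load(open("w1.pkl","rb"))
q=(np.array([[308,187],[430,248],[368,368],[243,308.]])+.5)/8-.5+[215,135]
P=onplane(c,q,.056); print(P,P.mean(0))
d=np.roll(P,-1,0)-P; print(np.linalg.norm(d,axis=1), np.degrees(np.arctan2(d[:,1],d[:,0])))
h=(np.array([[335,278.]])+.5)/8-.5+[215,135]; print(onplane(c,h,.056))
print(onplane(c,np.array([[513,230],[292,303.]])*.64,.065).mean(0))
E
```

```text
[[ 0.5132 -0.1636  0.056 ]
 [ 0.505  -0.1796  0.056 ]
 [ 0.4886 -0.1715  0.056 ]
 [ 0.4969 -0.1548  0.056 ]] [ 0.5009 -0.1674  0.056 ]
[0.018  0.0184 0.0186 0.0185] [-116.9666  153.698    63.5504  -28.0426]
[[ 0.501  -0.1671  0.056 ]]
[ 0.5013 -0.1666  0.065 ]
```

arm_command(
  deltas=[0, 0, -0.127, 0.04, 0.313, 0.03, 91.8, 0, 0, -0.127, 0.04, 0.313, 0.03, 91.8, 0, 0, -0.127, 0.04, 0.313, 0.03, 91.8, 0, 0, -0.127, 0.04, 0.313, 0.03, 91.8, 0, 0, -0.127, 0.04, 0.313, 0.03, 91.8, 0, 0, -0.127, 0.04, 0.313, 0.03, 91.8, 0, 0, -0.127, 0.04, 0.313, 0.03, 91.8, 0, 0, -0.127, 0.04, 0.313, 0.03, 91.8, 0, 0, -0.127, 0.04, 0.313, 0.03, 91.8],
)

```text
clock: 2.35
position: [0.5404, 0.1438, 0.2805]
ee_rot: [3.124, -0.316, -0.001]
force: [-0.4, -0.9, 0.7]
width: 0.995
gripper_force: 0.0
```

```bash
python3 shot.py w2
```

```text
2.35 [0.54044355 0.14377533 0.28045609] [ 3.12436276e+00 -3.15908400e-01 -5.21867031e-04] [-0.168  0.318 -0.249  1.669  0.085  1.166 -2.21 ]
```

View pics/w2.png

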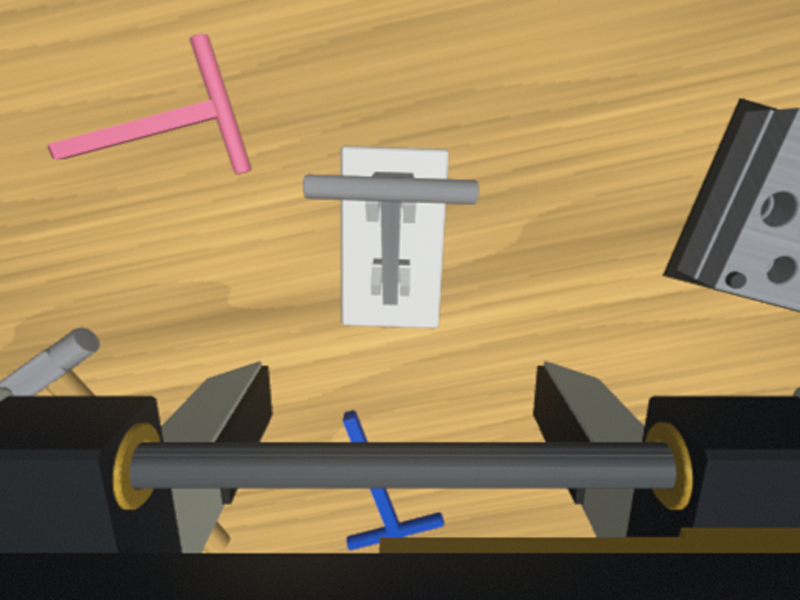

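Wrist view: crossbar ends at (309,187) and (473,191). Cradle base corners at (343,148), (447,152), (438,327) and (343,324). The shank runs down to its tip at about (390,303).

```bash
python3 - <<'E'
from h import *; import pickle
np.set_printoptions(precision=4,suppress=True)
s,c=pickle.load(open("w2.pkl","rb"))
B=onplane(c,np.array([[309,187],[473,191.]])*.64,.121); cb=B.mean(0); print("bar",B,cb,np.linalg.norm(B[1]-B[0]))
d=B[0]-B[1]; print("yaw bar-90",np.degrees(np.arctan2(d[1],d[0]))-90)
Q=onplane(c,np.array([[343,148],[447,152],[438,327],[343,324.]])*.64,.008); print(Q,Q.mean(0))
for a,b in((3,0),(2,1)): e=Q[b]-Q[a]; print(np.linalg.norm(e),np.degrees(np.arctan2(e[1],e[0])))
for yaw in np.radians([-12,-13]):
    kz=np.array([np.cos(yaw),np.sin(yaw),1])/2**.5
    off=6*np.array([-np.cos(yaw),-np.sin(yaw),1])/2**.5/1000
    T=cb-kz*.14; print(T,"tip px",proj(c,[T,T+kz*.08])/.64, "s80",T+kz*.08)
E
```

```text
bar [[0.6061 0.185  0.121 ]
 [0.5848 0.0922 0.121 ]] [0.5954 0.1386 0.121 ] 0.09517549276999514
yaw bar-90 -12.91066749728661
[[0.6236 0.1733 0.008 ]
 [0.6045 0.0943 0.008 ]
 [0.462  0.1274 0.008 ]
 [0.4812 0.2077 0.008 ]] [0.5428 0.1507 0.008 ]
0.14652298307452222 -13.58370228876667
0.1462747689888691 -13.050043082083404
[0.4986 0.1592 0.022 ] tip px [[393.3693 299.5651]
 [392.2717 246.1003]] s80 [0.5539 0.1474 0.0786]
[0.499  0.1608 0.022 ] tip px [[391.2783 299.5318]
 [391.1919 246.0825]] s80 [0.5541 0.1481 0.0786]
```

```bash
cat > fk.py <<'E'
import numpy as np, pickle, itertools
from scipy.optimize import least_squares
from scipy.spatial.transform import Rotation as R
def fk(q,p,s):
    # p: yaw0, z0, L1, a1, L2, a2, L3, toolyaw
    q=np.asarray(q)*s
    r=R.from_euler('z',p[0]+q[0]); x=np.array([0,0,p[1]])
    r=r*R.from_euler('y',q[1])*R.from_euler('z',q[2]); x=x+r.apply([p[3],0,p[2]])
    r=r*R.from_euler('y',q[3]); x=x+r.apply([p[5],0,0]); r=r*R.from_euler('z',q[4]); x=x+r.apply([0,0,p[4]])
    r=r*R.from_euler('y',q[5])*R.from_euler('z',q[6]+p[7]); x=x+r.apply([0,0,p[6]])
    return x,r
E
python3 - <<'E'
from fk import *
D=[([1.13338691,.43511865,.02497499,1.57399598,-.01158065,1.1339993,-.07510409],np.array([.20517418,-.58991166,.2450489]),R.from_rotvec([-3.09638446,-.523140526,.000579665]))]
for n in("w1","w2"):
    s,_=pickle.load(open(n+".pkl","rb")); D.append((s["joints"],s["position"],R.from_rotvec(s["ee_rot"])))
best=[]
for sg in itertools.product([1,-1],repeat=4):
    s=np.array([sg[0],1,sg[1],1,sg[2],1,sg[3]])
    def f(p):
        o=[]
        for q,x,r in D:
            X,Rr=fk(q,p,s); o+=[*(X-x),*(.3*(Rr.inv()*r).as_rotvec())]
        return np.array(o)
    for ty in(0,1.57,3.14,-1.57):
        z=least_squares(f,[0,.35,.5,0,.4,0,.35,ty]); best.append((z.cost,tuple(s),z.x))
best.sort(key=lambda b:b[0])
for b in best[:4]: print(b[0],b[1],b[2].round(4))
pickle.dump(best[0][1:],open("fk.pkl","wb"))
E
```

```text
1.1211891337080597e-05 (np.int64(-1), np.int64(1), np.int64(-1), np.int64(1), np.int64(-1), np.int64(1), np.int64(-1)) [-0.089  -0.6857  0.5916 -0.0152  0.4124 -0.0349 -0.5308  1.4818]
1.1211891337087607e-05 (np.int64(-1), np.int64(1), np.int64(-1), np.int64(1), np.int64(-1), np.int64(1), np.int64(-1)) [-0.089  -0.6857  0.5916 -0.0152  0.4124 -0.0349 -0.5308  1.4818]
1.1211891337134863e-05 (np.int64(-1), np.int64(1), np.int64(-1), np.int64(1), np.int64(-1), np.int64(1), np.int64(-1)) [-0.089  -0.6857  0.5916 -0.0152  0.4124 -0.0349 -0.5308  1.4818]
1.1211891337203666e-05 (np.int64(-1), np.int64(1), np.int64(-1), np.int64(1), np.int64(-1), np.int64(1), np.int64(-1)) [-0.089  -0.6857  0.5916 -0.0152  0.4124 -0.0349 -0.5308  1.4818]
```

Near the base a large forward tilt may be out of reach, so I'll do a few free-space tilts to identify the kinematics.

arm_command(
  deltas=[-0.066, -0.327, 0, 0, 0, 0.06, 91.8, -0.066, -0.327, 0, 0, 0, 0.06, 91.8, -0.066, -0.327, 0, 0, 0, 0.06, 91.8, -0.066, -0.327, 0, 0, 0, 0.06, 91.8, -0.066, -0.327, 0, 0, 0, 0.06, 91.8, -0.066, -0.327, 0, 0, 0, 0.06, 91.8],
)

```text
clock: 3.0
position: [0.5405, 0.1438, 0.3409]
ee_rot: [2.97, -0.301, 0.794]
force: [-0.2, 0.7, 0.2]
width: 0.998
gripper_force: 0.0
```

```bash
cat > st.py <<'E'
import pickle,os
from cell import sensors
s=sensors.observe(); L=pickle.load(open("log.pkl","rb")) if os.path.exists("log.pkl") else []
L.append(s); pickle.dump(L,open("log.pkl","wb")); print(s["clock"],s["position"].round(4),s["ee_rot"].round(4),s["joints"].round(3))
E
python3 st.py
```

```text
3.0 [0.5405 0.1438 0.3409] [ 2.9701 -0.3012  0.7938] [-0.33   0.054 -0.263  1.962  0.53   0.816 -2.67 ]
```

arm_command(
  deltas=[0.4, 0.327, 0, 0, 0, 0, 91.8, 0.4, 0.327, 0, 0, 0, 0, 91.8, 0.4, 0.327, 0, 0, 0, 0, 91.8, 0.4, 0.327, 0, 0, 0, 0, 91.8, 0.4, 0.327, 0, 0, 0, 0, 91.8, 0.4, 0.327, 0, 0, 0, 0, 91.8, 0.4, 0.327, 0, 0, 0, 0, 91.8],
)

```text
clock: 3.7
position: [0.5436, 0.1409, 0.3393]
ee_rot: [-2.602, 0.45, 0.091]
force: [0.5, -1.0, -0.3]
width: 0.997
gripper_force: 0.0
```

```bash
python3 st.py
```

```text
3.7 [0.5436 0.1409 0.3393] [-2.602   0.4497  0.0909] [ 0.072  0.263 -0.149  1.701 -0.505  1.171 -1.786]
```

```bash
cat > fk.py <<'E'
import numpy as np, pickle
from scipy.optimize import least_squares
from scipy.spatial.transform import Rotation as R
S=np.array([-1,1,-1,1,-1,1,-1])
def fk(q,p):
    q=np.asarray(q)*S
    r=R.from_euler('z',p[0]+q[0]); x=np.array([0,0,p[1]])+r.apply([p[8],p[9],0])
    r=r*R.from_euler('y',q[1])*R.from_euler('z',q[2]); x=x+r.apply([p[3],p[10],p[2]])
    r=r*R.from_euler('y',q[3]); x=x+r.apply([p[5],0,0]); r=r*R.from_euler('z',q[4]); x=x+r.apply([0,p[11],p[4]])
    r=r*R.from_euler('y',q[5]); x=x+r.apply([p[12],0,0]); r=r*R.from_euler('z',q[6]+p[7]); x=x+r.apply([0,0,p[6]])
    return x,r
E
python3 - <<'E'
from fk import *
D=[([1.13338691,.43511865,.02497499,1.57399598,-.01158065,1.1339993,-.07510409],np.array([.20517418,-.58991166,.2450489]),R.from_rotvec([-3.09638446,-.523140526,.000579665]))]
for s in [pickle.load(open(n+".pkl","rb"))[0] for n in("w1","w2")]+pickle.load(open("log.pkl","rb")):
    D.append((s["joints"],s["position"],R.from_rotvec(s["ee_rot"])))
def f(p): 
    o=[]
    for q,x,r in D:
        X,Rr=fk(q,p); o+=[*(X-x),*(.3*(Rr.inv()*r).as_rotvec())]
    return np.r_[o,1e-3*np.array(p)[[3,5,8,9,10,11,12]]]
for off in(0,1.57,-1.57,3.14):
    z=least_squares(f,[0,.35,.5,0,.4,0,.3,off,0,0,0,0,0]); print(z.cost,z.x.round(4)); print(np.abs(z.fun).max())
    if off==0 or z.cost<b[0]: b=(z.cost,z.x)
pickle.dump(b[1],open("fk.pkl","wb"))
E
```

```text
8.003082590528245e-10 [-0.0000e+00  2.7210e-01  5.5760e-01  0.0000e+00  4.2770e-01 -0.0000e+00
  3.5140e-01  1.5708e+00 -0.0000e+00 -3.6400e-02 -1.6600e-02 -4.0000e-04
  0.0000e+00]
3.639892993139345e-05
8.003082590528169e-10 [-0.0000e+00  2.7210e-01  5.5760e-01  0.0000e+00  4.2770e-01 -0.0000e+00
  3.5140e-01  1.5708e+00 -0.0000e+00 -3.6400e-02 -1.6600e-02 -4.0000e-04
  0.0000e+00]
3.639892993157001e-05
8.003082590528456e-10 [-0.0000e+00  2.7210e-01  5.5760e-01  0.0000e+00  4.2770e-01 -0.0000e+00
  3.5140e-01  1.5708e+00 -0.0000e+00 -3.6400e-02 -1.6600e-02 -4.0000e-04
  0.0000e+00]
3.639892993160831e-05
8.003082590528175e-10 [-0.0000e+00  2.7210e-01  5.5760e-01  0.0000e+00  4.2770e-01 -0.0000e+00
  3.5140e-01  1.5708e+00 -0.0000e+00 -3.6400e-02 -1.6600e-02 -4.0000e-04
  0.0000e+00]
3.639892993152998e-05
```

```bash
cat > plan.py <<'E'
from fk import *
P=pickle.load(open("fk.pkl","rb"))
LO=np.array([-2.62,-.44,-1.27,.08,-1.32,.12,-2.74]);HI=np.array([2.62,2.09,1.32,2.57,4.46,2,2.74])
def ik(q,x,r,w=3e-3):
    f=lambda v:(lambda X,Q:np.r_[X-x,.3*(Q.inv()*r).as_rotvec(),w*(v-q)])(*fk(v,P))
    z=least_squares(f,np.clip(q,LO+1e-6,HI-1e-6),bounds=(LO,HI)); return z.x,np.abs(f(z.x)[:6]).max()
def track(q,A,B,n=8):
    from scipy.spatial.transform import Slerp
    e=0
    sl=lambda t:R.from_rotvec(t*(B[1]*A[1].inv()).as_rotvec())*A[1]
    for t in np.linspace(0,1,n+1)[1:]:
        q,k=ik(q,A[0]+t*(B[0]-A[0]),sl(t)); e=max(e,k)
    return q,e
def rot(az,tilt,half):
    # tool z points down, tilted by tilt toward azimuth az; tool y horizontal
    z=np.array([np.cos(az)*np.sin(tilt),np.sin(az)*np.sin(tilt),-np.cos(tilt)])
    y=np.array([np.sin(az),-np.cos(az),0])*(-1 if half else 1)
    return R.from_matrix(np.c_[np.cross(y,z),y,z])
s=82e-3; ca=np.radians(-13); CB=np.array([.5955,.1386,.121]); kz=np.array([np.cos(ca),np.sin(ca),1])/2**.5
G=CB-(.14-s)*kz; SOCK=np.array([.501,-.1672])
E
python3 - <<'E'
from plan import *
np.set_printoptions(precision=2,suppress=True)
L=pickle.load(open("log.pkl","rb"))[-1]
c0=(L["position"],R.from_rotvec(L["ee_rot"]))
print(G)
for half in(0,1):
  for b in(0,8,15,22):
    bt=np.radians(b); r=rot(ca,bt,half); d=r.apply([0,0,1])
    pre=(G-.1*d,r); e=0
    # turn to vertical first then half turn in two parts
    cur=c0;q=L["joints"]
    st=[(np.array([.52,.15,.3]),rot(ca,0,0))]
    if half: st+=[(st[0][0],rot(ca+np.pi/2,0,0)),(st[0][0],rot(ca+3.1,0,0))]
    st+=[pre,(G,r),(np.array([*G[:2],.22]),r)]
    for B in st: q,k=track(q,cur,B); cur=B; e=max(e,k)
    print("half",half,"b",b,"err to lift %.4f"%e,q)
    ql=q
    for ins in(-27,63,153,-117):
        ia=np.radians(ins); R2=rot(ia,bt+np.pi/4,half)
        q=ql;cur=st[-1]; E=[]
        rm=rot((ca+ (((ia-ca)+np.pi)%(2*np.pi)-np.pi)/2),bt+np.pi/8,half)
        for B in[(np.array([.52,0,.22]),rm),(np.array([*SOCK,.18]),R2),(np.array([*SOCK,.104]),R2)]:
            q,k=track(q,cur,B); cur=B; E.append(k)
        print("   ins",ins,np.array(E)*1e3,q)
E
```

```text
[0.56 0.15 0.08]
half 0 b 0 err to lift 0.0000 [-0.26  0.38 -0.13  1.72  0.06  1.04 -2.2 ]
   ins -27 [ 0.01 48.1  79.37] [-0.44  0.28  0.59  2.36  0.81  0.12 -2.74]
   ins 63 [0.03 0.04 0.  ] [ 1.09  0.71 -0.56  1.94 -0.6   0.8   0.62]
   ins 153 [0.02 0.01 0.  ] [ 0.64  1.   -0.67  1.3   0.23  1.74  1.06]
   ins -117 [ 0.09 78.36 75.18] [-0.82  1.15  1.32  1.97 -0.59  0.91 -2.74]
half 0 b 8 err to lift 0.0000 [-0.31  0.32 -0.12  1.83  0.16  0.89 -2.31]
   ins -27 [  0.57  80.46 107.84] [-0.73  0.31  0.87  2.37  0.75  0.12 -2.74]
   ins 63 [0.07 0.07 0.  ] [ 1.22  0.82 -0.69  1.92 -0.59  0.83  0.65]
   ins 153 [0.03 0.01 0.  ] [ 0.64  1.1  -0.7   1.19  0.23  1.88  1.03]
   ins -117 [ 3.86 99.15 95.76] [-0.85  1.23  1.32  1.97 -0.55  0.89 -2.74]
half 0 b 15 err to lift 0.0000 [-0.37  0.27 -0.1   1.92  0.28  0.76 -2.45]
   ins -27 [  7.26 111.72 126.06] [-1.01  0.42  1.13  2.38  0.63  0.12 -2.74]
   ins 63 [0.12 0.02 0.  ] [ 1.5   1.16 -1.16  1.88 -0.05  0.77  0.19]
   ins 153 [0.06 9.94 7.46] [ 0.36  1.07 -0.11  1.15 -0.1   1.95  1.37]
   ins -117 [ 15.77 118.18 114.82] [-0.89  1.3  
[... 1212 characters left out ...]
.89  0.51  0.84  0.49]
   ins -27 [ 0.03 15.96 28.87] [ 0.78  1.02 -1.27  2.57  2.22  1.65 -0.82]
   ins 63 [ 0.07 69.29 66.61] [ 1.47  1.16 -1.27  1.99  0.37  0.58  2.74]
   ins 153 [ 10.45 264.17 271.45] [ 0.78  1.4  -1.27  1.29  0.31  2.    2.74]
   ins -117 [0.01 0.   0.  ] [-0.22  0.85 -0.04  1.73  0.74  1.47 -1.17]
half 1 b 22 err to lift 0.0000 [-0.01  0.29 -0.6   1.98  0.67  0.75  0.31]
   ins -27 [ 0.03 32.78 43.72] [ 0.68  1.23 -1.27  2.57  2.34  2.   -0.81]
   ins 63 [  9.19 131.11 129.58] [ 1.53  1.17 -1.14  2.31  4.46  0.12 -1.18]
   ins 153 [ 27.38 246.88 258.1 ] [ 0.83  1.46 -1.27  1.26  0.2   2.    2.74]
   ins -117 [0.02 0.   0.  ] [-0.24  0.92 -0.04  1.7   0.77  1.56 -1.21]
```

```bash
cat > mv.py <<'E'
from plan import *
def delta(A,B):
    rv=(B[1]*A[1].inv()).as_rotvec()/(np.pi/2); d=B[0]-A[0]
    n=max(np.linalg.norm(rv)*90/8.59,np.linalg.norm(d)/.05)
    return np.r_[rv,d].round(4).tolist(),"rows>=%.1f"%n
bt=np.radians(12); ia=np.radians(-117)
rg=rot(ca,bt,1); dg=rg.apply([0,0,1]); ri=rot(ia,bt+np.pi/4,1)
W=dict(mid=(np.array([.53,.14,.33]),rot(ca+np.radians(75),0,0)),pre=(G-.1*dg,rg),grip=(G,rg),lift=(G+[0,0,.15],rg),
 half=(np.array([.53,0,.25]),rot(np.radians(-65),bt+np.pi/8,1)),hov=(np.array([*SOCK,.19]),ri),low=(np.array([*SOCK,.145]),ri),home=(np.array([*SOCK,.104]),ri))
E
python3 - <<'E'
from mv import *
L=pickle.load(open("log.pkl","rb"))[-1]
A=(L["position"],R.from_rotvec(L["ee_rot"])); q=L["joints"]
for k in W:
    q,e=track(q,A,W[k]); print(k,*delta(A,W[k]),"%.4f"%e,q.round(2)); A=W[k]
E
```

```text
mid [-0.2726, -0.2183, 0.8861, -0.0136, -0.0009, -0.0093] rows>=10.0 0.0000 [-0.09  0.28 -0.34  1.61  0.1   1.27 -0.94]
pre [-0.1401, -0.0638, 1.1619, 0.0053, 0.0125, -0.1522] rows>=12.3 0.0000 [ 0.05  0.39 -0.65  1.94  0.53  0.8   0.44]
grip [0.0, 0.0, 0.0, 0.0203, -0.0047, -0.0978] rows>=2.0 0.0000 [-0.04  0.54 -0.53  2.    0.72  0.63  0.28]
lift [0.0, 0.0, 0.0, 0.0, 0.0, 0.15] rows>=3.0 0.0000 [ 0.09  0.36 -0.68  1.84  0.46  0.92  0.54]
half [-0.1628, -0.201, -0.5701, -0.0255, -0.1478, 0.02] rows>=6.6 0.0000 [-0.16  0.3  -0.41  1.96  0.8   1.14 -0.56]
hov [-0.2587, 0.0045, -0.5701, -0.029, -0.1672, -0.06] rows>=6.6 0.0000 [-0.17  0.7  -0.09  1.72  0.73  1.56 -1.08]
low [0.0, 0.0, 0.0, 0.0, 0.0, -0.045] rows>=0.9 0.0000 [-0.17  0.76 -0.09  1.73  0.74  1.5  -1.13]
home [0.0, 0.0, 0.0, 0.0, 0.0, -0.041] rows>=0.8 0.0000 [-0.17  0.82 -0.09  1.74  0.75  1.45 -1.18]
```

arm_command(
  deltas=[-0.2726, -0.2183, 0.8861, -0.0136, -0.0009, -0.0093, 91.8, -0.2726, -0.2183, 0.8861, -0.0136, -0.0009, -0.0093, 91.8, -0.2726, -0.2183, 0.8861, -0.0136, -0.0009, -0.0093, 91.8, -0.2726, -0.2183, 0.8861, -0.0136, -0.0009, -0.0093, 91.8, -0.2726, -0.2183, 0.8861, -0.0136, -0.0009, -0.0093, 91.8, -0.2726, -0.2183, 0.8861, -0.0136, -0.0009, -0.0093, 91.8, -0.2726, -0.2183, 0.8861, -0.0136, -0.0009, -0.0093, 91.8, -0.2726, -0.2183, 0.8861, -0.0136, -0.0009, -0.0093, 91.8, -0.2726, -0.2183, 0.8861, -0.0136, -0.0009, -0.0093, 91.8, -0.2726, -0.2183, 0.8861, -0.0136, -0.0009, -0.0093, 91.8, -0.2726, -0.2183, 0.8861, -0.0136, -0.0009, -0.0093, 91.8],
)

```text
clock: 4.8
position: [0.5265, 0.1472, 0.3326]
ee_rot: [2.677, 1.637, 0.007]
force: [-0.3, -0.5, -0.1]
width: 1.004
gripper_force: 0.0
```

arm_command(
  deltas=[0, 0, 0.5, 0, 0, 0, 91.8, 0, 0, 0.5, 0, 0, 0, 91.8, 0, 0, 0.5, 0, 0, 0, 91.8, 0, 0, 0.5, 0, 0, 0, 91.8, 0, 0, 0.5, 0, 0, 0, 91.8, 0, 0, 0.5, 0, 0, 0, 91.8, 0, 0, 0.5, 0, 0, 0, 91.8],
)

```text
clock: 5.5
position: [0.5273, 0.1444, 0.3318]
ee_rot: [1.862, 2.528, 0.005]
force: [0.6, 0.7, -0.5]
width: 0.998
gripper_force: 0.0
```

```bash
python3 st.py; python3 - <<'E'
from mv import *
L=pickle.load(open("log.pkl","rb"))[-1]
A=(L["position"],R.from_rotvec(L["ee_rot"])); print(delta(A,W["pre"]),W["pre"][0],W["grip"][0],W["pre"][1].as_rotvec())
E
```

```text
5.5 [0.5273 0.1444 0.3318] [1.862  2.5283 0.005 ] [ 0.002  0.288 -0.477  1.604  0.137  1.279 -0.196]
([-0.0969, -0.1009, 0.661, 0.008, 0.0081, -0.154], 'rows>=7.1') [0.53528065 0.15250273 0.17780257] [0.55553895 0.14782574 0.07998781] [ 0.33205862  2.91444107 -0.03490077]
```

arm_command(
  deltas=[-0.0969, -0.1009, 0.661, 0.008, 0.0081, -0.154, 91.8, -0.0969, -0.1009, 0.661, 0.008, 0.0081, -0.154, 91.8, -0.0969, -0.1009, 0.661, 0.008, 0.0081, -0.154, 91.8, -0.0969, -0.1009, 0.661, 0.008, 0.0081, -0.154, 91.8, -0.0969, -0.1009, 0.661, 0.008, 0.0081, -0.154, 91.8, -0.0969, -0.1009, 0.661, 0.008, 0.0081, -0.154, 91.8, -0.0969, -0.1009, 0.661, 0.008, 0.0081, -0.154, 91.8, -0.0969, -0.1009, 0.661, 0.008, 0.0081, -0.154, 91.8, -0.0969, -0.1009, 0.661, 0.008, 0.0081, -0.154, 91.8, -0.0969, -0.1009, 0.661, 0.008, 0.0081, -0.154, 91.8],
)

```text
clock: 6.5
position: [0.5352, 0.1528, 0.1777]
ee_rot: [0.334, 2.914, -0.036]
force: [-1.1, 0.3, -0.3]
width: 1.001
gripper_force: 0.0
```

```bash
python3 st.py; python3 - <<'E'
from mv import *
L=pickle.load(open("log.pkl","rb"))[-1]
A=(L["position"],R.from_rotvec(L["ee_rot"])); print(delta(A,W["grip"]))
E
python3 shot.py w3
```

```text
6.5 [0.5352 0.1528 0.1777] [ 0.3344  2.9136 -0.036 ] [ 0.028  0.381 -0.624  1.943  0.523  0.798  0.444]
([0.0004, 0.0004, 0.0011, 0.0203, -0.005, -0.0977], 'rows>=2.0')
6.5 [0.53522192 0.1527762  0.17766894] [ 0.3344043   2.91355028 -0.03602076] [ 0.028  0.381 -0.624  1.943  0.523  0.798  0.444]
```

View pics/w3.png

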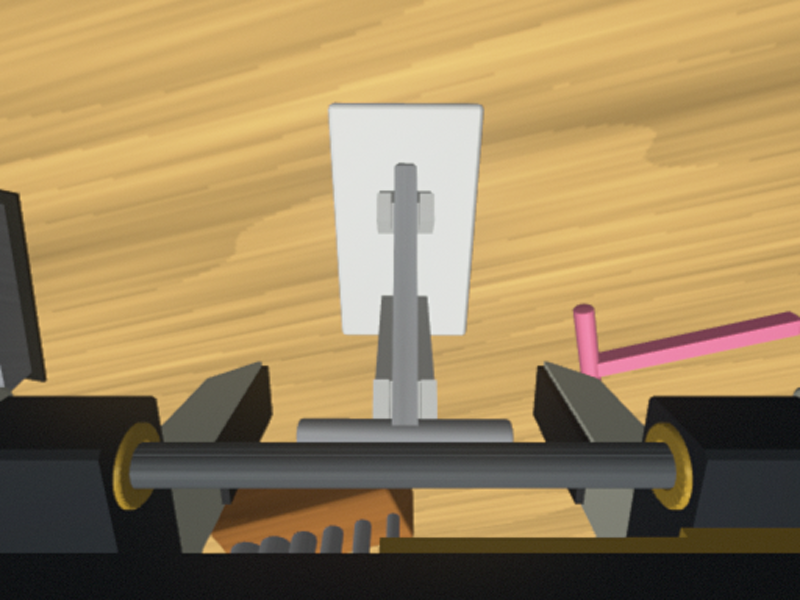

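Camera now on the robot side. The shank runs straight from (405,165) to (405,425), centred between the fingers, so the alignment is good. Moving down to grip.

arm_command(
  deltas=[0, 0, 0, 0.01, -0.0025, -0.049, 91.8, 0, 0, 0, 0.0203, -0.005, -0.0977, 91.8, 0, 0, 0, 0.0203, -0.005, -0.0977, 91.8, 0, 0, 0, 0.0203, -0.005, -0.0977, 91.8, 0, 0, 0, 0.0203, -0.005, -0.0977, 0, 0, 0, 0, 0.0203, -0.005, -0.0977, 0, 0, 0, 0, 0.0203, -0.005, -0.0977, 0, 0, 0, 0, 0.0203, -0.005, -0.0977, 0, 0, 0, 0, 0.0203, -0.005, -0.0977, 0, 0, 0, 0, 0.0203, -0.005, -0.0977, 0, 0, 0, 0, 0.0203, -0.005, -0.0977, 0, 0, 0, 0, 0.0203, -0.005, -0.0977, 0],
  force=50,
)

```text
clock: 7.75
position: [0.555, 0.1478, 0.0797]
ee_rot: [0.327, 2.914, -0.037]
force: [-0.1, 0.3, 0.3]
width: 0.354
gripper_force: 0.0
```

arm_command(
  deltas=[0, 0, 0, 0, 0, 0, 0, 0, 0, 0, 0, 0, 0, 0, 0, 0, 0, 0, 0, 0, 0, 0, 0, 0, 0, 0, 0, 0, 0, 0, 0, 0, 0, 0, 0, 0, 0, 0, 0, 0, 0, 0],
)

```text
clock: 8.35
position: [0.5551, 0.1482, 0.0797]
ee_rot: [0.326, 2.914, -0.036]
force: [0.8, 1.6, -1.8]
width: 0.124
gripper_force: 50.0
```

arm_command(
  deltas=[0, 0, 0, 0, 0, 0.02, 0, 0, 0, 0, 0, 0, 0.05, 0, 0, 0, 0, 0, 0, 0.09, 0, 0, 0, 0, 0, 0, 0.125, 0, 0, 0, 0, 0, 0, 0.15, 0, 0, 0, 0, 0, 0, 0.15, 0, 0, 0, 0, 0, 0, 0.15, 0],
)

```text
clock: 9.05
position: [0.5546, 0.1471, 0.2291]
ee_rot: [0.328, 2.915, -0.038]
force: [-1.2, -0.6, -3.5]
width: 0.123
gripper_force: 50.0
```

```bash
python3 st.py; python3 - <<'E'
from mv import *
L=pickle.load(open("log.pkl","rb"))[-1]
A=(L["position"],R.from_rotvec(L["ee_rot"])); q=L["joints"]
for k in("half","hov"):
    q,e=track(q,A,W[k]); print(k,*delta(A,W[k]),e); A=W[k]
E
```

```text
9.05 [0.5546 0.1471 0.2291] [ 0.3278  2.9147 -0.0383] [ 0.082  0.352 -0.66   1.84   0.459  0.914  0.55 ]
half [-0.1611, -0.2021, -0.5715, -0.0246, -0.1471, 0.0209] rows>=6.6 9.45652032453675e-06
hov [-0.2587, 0.0045, -0.5701, -0.029, -0.1672, -0.06] rows>=6.6 5.03726790766172e-06
```

arm_command(
  deltas=[-0.08, -0.1, -0.286, -0.0123, -0.0735, 0.0209, 0, -0.08, -0.1, -0.286, -0.0123, -0.0735, 0.0209, 0, -0.08, -0.1, -0.286, -0.0123, -0.0735, 0.0209, 0, -0.1611, -0.2021, -0.5715, -0.0246, -0.1471, 0.0209, 0, -0.1611, -0.2021, -0.5715, -0.0246, -0.1471, 0.0209, 0, -0.1611, -0.2021, -0.5715, -0.0246, -0.1471, 0.0209, 0, -0.1611, -0.2021, -0.5715, -0.0246, -0.1471, 0.0209, 0, -0.1611, -0.2021, -0.5715, -0.0246, -0.1471, 0.0209, 0, -0.1611, -0.2021, -0.5715, -0.0246, -0.1471, 0.0209, 0],
)

```text
clock: 9.95
position: [0.5299, 0.0009, 0.2491]
ee_rot: [1.392, 2.198, -0.435]
force: [-0.9, -1.0, -3.5]
width: 0.128
gripper_force: 50.0
```

arm_command(
  deltas=[-0.13, 0.002, -0.285, -0.0145, -0.0836, 0, 0, -0.13, 0.002, -0.285, -0.0145, -0.0836, 0, 0, -0.13, 0.002, -0.285, -0.0145, -0.0836, 0, 0, -0.2587, 0.0045, -0.5701, -0.029, -0.1672, -0.05, 0, -0.2587, 0.0045, -0.5701, -0.029, -0.1672, -0.05, 0, -0.2587, 0.0045, -0.5701, -0.029, -0.1672, -0.05, 0, -0.2587, 0.0045, -0.5701, -0.029, -0.1672, -0.05, 0, -0.2587, 0.0045, -0.5701, -0.029, -0.1672, -0.05, 0, -0.2587, 0.0045, -0.5701, -0.029, -0.1672, -0.05, 0],
)

```text
clock: 10.85
position: [0.5014, -0.1668, 0.2001]
ee_rot: [2.039, 1.256, -1.107]
force: [-0.8, 0.8, -3.5]
width: 0.127
gripper_force: 50.0
```

```bash
python3 st.py; python3 - <<'E'
from mv import *
from h import proj
from cell import optics
import cv2
L=pickle.load(open("log.pkl","rb"))[-1]
A=(L["position"],R.from_rotvec(L["ee_rot"]))
for k in("hov","low"): print(k,*delta(A,W[k]))
im=optics.get_image("side")
c=optics.calibration("side"); u=proj(c,[*SOCK,.1])[0]; x,y=(u-[50,40]).astype(int)
a=cv2.resize(im[y:y+75,x:x+100],None,fx=8,fy=8,interpolation=cv2.INTER_CUBIC)
im=optics.get_image("wrist"); cv2.imwrite("pics/w4.png",im)
cv2.imwrite("pics/s4.png",a); print(x,y)
E
```

```text
10.85 [ 0.5014 -0.1668  0.2001] [ 2.0391  1.2559 -1.1071] [-0.165  0.681 -0.103  1.713  0.73   1.576 -1.063]
hov [-0.0013, -0.0008, -0.0022, -0.0004, -0.0004, -0.0101] rows>=0.2
low [-0.0013, -0.0008, -0.0022, -0.0004, -0.0004, -0.0551] rows>=1.1
240 122
```

View pics/s4.png

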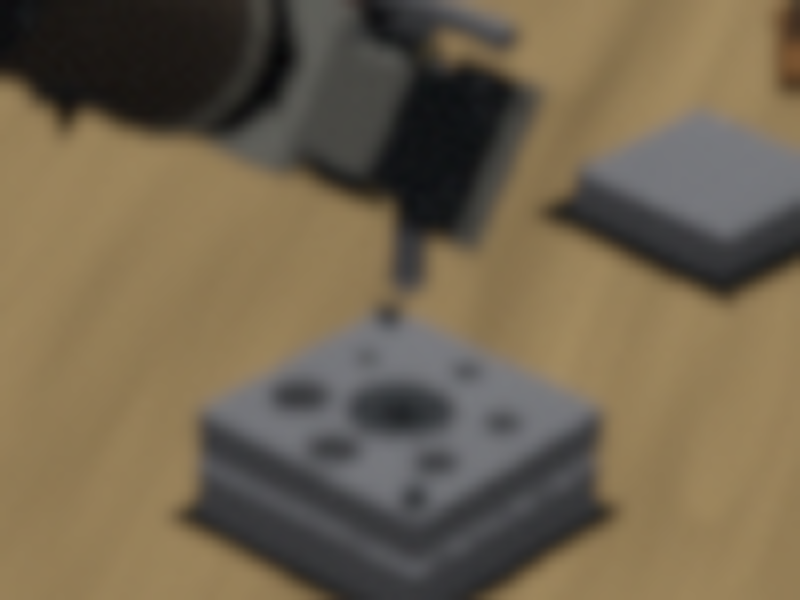

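View pics/w4.png

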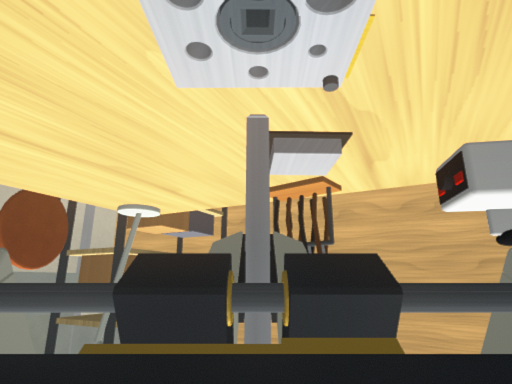

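Side crop: the key hangs upright, tip at about (405,285), directly above the socket at (402,408). Wrist view (512 px): tip centre at about (258,117), socket at (258,21), and the shank vertical in the image. Checking against projection.

```bash
python3 - <<'E'
from mv import *
from h import proj,onplane
from cell import optics
L=pickle.load(open("log.pkl","rb"))[-1]; p=L["position"]; r=R.from_rotvec(L["ee_rot"])
kz=rot(ia,bt+np.pi/4,1).inv().apply([0,0,1]); kz=r.apply(kz); print("kz",kz.round(3))
T=p-.082*kz
w=optics.calibration("wrist");s=optics.calibration("side")
print("tip",T,"wrist px",proj(w,[T,p,[*SOCK,.056]]).round(1),"side crop px",((proj(s,[T,[*SOCK,.056]])-[240,122]+.5)*8-.5).round(0))
for n in(.078,.082,.086): print(n,proj(w,p-n*kz))
print("sock from wrist",onplane(w,[[258,21.5]],.056))
E
```

```text
kz [ 0.001 -0.002  1.   ]
tip [ 0.50130512 -0.16664616  0.11808173] wrist px [[257.9 112.9]
 [258.3 264.4]
 [257.8  21.3]] side crop px [[406. 294.]
 [402. 413.]]
0.078 [[257.89730764 119.43066556]]
0.082 [[257.88091308 112.88933463]]
0.086 [[257.86470914 106.42406119]]
sock from wrist [[ 0.50101727 -0.16741332  0.056     ]]
```

arm_command(
  deltas=[-0.0013, -0.0008, -0.0022, -0.0004, -0.0004, -0.03, 0, -0.0013, -0.0008, -0.0022, -0.0004, -0.0004, -0.05, 0, -0.0013, -0.0008, -0.0022, -0.0004, -0.0004, -0.055, 0, -0.0013, -0.0008, -0.0022, -0.0004, -0.0004, -0.06, 0, -0.0013, -0.0008, -0.0022, -0.0004, -0.0004, -0.065, 0, -0.0013, -0.0008, -0.0022, -0.0004, -0.0004, -0.07, 0, -0.0013, -0.0008, -0.0022, -0.0004, -0.0004, -0.074, 0, -0.0013, -0.0008, -0.0022, -0.0004, -0.0004, -0.074, 0],
)

```text
clock: 11.75
position: [0.501, -0.1667, 0.1263]
ee_rot: [2.041, 1.247, -1.109]
force: [1.0, 0.5, -2.3]
width: 0.122
gripper_force: 50.0
```

arm_command(
  deltas=[0, 0, 0, 0, 0, -0.005, 0, 0, 0, 0, 0, 0, -0.01, 0, 0, 0, 0, 0, 0, -0.015, 0, 0, 0, 0, 0, 0, -0.019, 0, 0, 0, 0, 0, 0, -0.022, 0, 0, 0, 0, 0, 0, -0.022, 0],
)

```text
clock: 12.35
position: [0.501, -0.1667, 0.1041]
ee_rot: [2.041, 1.247, -1.109]
force: [-0.2, 0.9, -2.4]
width: 0.13
gripper_force: 50.0
```

arm_command(
  deltas=[0, 0, 0, 0, 0, 0, 60, 0, 0, 0, 0, 0, 0, 60, 0, 0, 0, 0, 0, 0, 60, 0, 0, 0, 0, 0, 0, 60, 0, 0, 0, 0, 0, 0, 60, 0, 0, 0, 0, 0, 0, 60, 0, 0, 0, 0, 0, 0, 60, 0, 0, 0, 0, 0, 0, 60],
)

```text
clock: 13.15
position: [0.501, -0.1668, 0.1046]
ee_rot: [2.041, 1.246, -1.109]
force: [0.2, -0.1, -0.1]
width: 0.652
gripper_force: 0.0
```

arm_command(
  deltas=[0, 0, 0, 0.012, 0.0225, 0.0164, 60, 0, 0, 0, 0.0228, 0.0449, 0.0327, 60, 0, 0, 0, 0.0457, 0.0897, 0.0654, 60, 0, 0, 0, 0.0457, 0.0897, 0.0654, 60, 0, 0, 0, 0.0457, 0.0897, 0.0654, 60],
)

```text
clock: 13.65
position: [0.5479, -0.0751, 0.1704]
ee_rot: [2.041, 1.249, -1.104]
force: [-1.1, -0.5, -0.9]
width: 0.654
gripper_force: 0.0
```

```bash
python3 st.py; cat >> mv.py <<'E'
BAR=np.array([*SOCK,.162]); yv=np.radians(153)
W2=dict(up1=(np.array([.52,-.13,.27]),rot(np.radians(63+15),0,0)),up2=(np.array([*SOCK,.24]),rot(yv,0,0)),bar=(BAR,rot(yv,0,0)),turned=(BAR-[0,0,.002],rot(yv-1.57,0,0)))
E
python3 - <<'E'
from mv import *
from h import proj
from cell import optics
import cv2
L=pickle.load(open("log.pkl","rb"))[-1]
A=(L["position"],R.from_rotvec(L["ee_rot"])); q=L["joints"]
for k in W2:
    q,e=track(q,A,W2[k]); print(k,*delta(A,W2[k]),"%.4f"%e,q.round(2)); A=W2[k]
im=optics.get_image("side")
a=cv2.resize(im[110:185,240:340],None,fx=8,fy=8,interpolation=cv2.INTER_CUBIC)
cv2.imwrite("pics/s5.png",a)
im=optics.get_image("wrist"); cv2.imwrite("pics/w5.png",im); w=optics.calibration("wrist"); print(proj(w,[BAR,[*SOCK,.056]]))
E
```

```text
13.65 [ 0.5479 -0.0751  0.1704] [ 2.0411  1.2487 -1.1042] [-0.271  0.802 -0.122  1.542  0.666  1.669 -1.113]
up1 [0.5988, -0.2098, 0.1536, -0.0279, -0.0549, 0.0996] rows>=6.8 0.0000 [ 0.42  0.3  -0.35  1.73  0.11  1.13 -0.18]
up2 [0.0, 0.0, 0.8333, -0.019, -0.0372, -0.03] rows>=8.7 0.0000 [ 0.68  0.35 -0.59  1.78  0.22  1.08  1.11]
bar [0.0, 0.0, 0.0, 0.0, 0.0, -0.078] rows>=1.6 0.0000 [ 0.64  0.43 -0.56  1.88  0.29  0.91  1.04]
turned [0.0, 0.0, -0.9995, 0.0, 0.0, -0.002] rows>=10.5 0.0000 [ 0.37  0.38 -0.19  1.9   0.09  0.87 -0.34]
[[258.00549772 261.19997307]
 [257.64465183 137.50009805]]
```

View pics/w5.png

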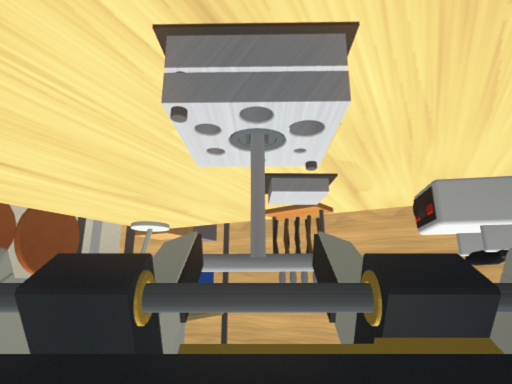

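Wrist view: the key stands in the screw, shank foot at (257,140) and crossbar centre at about (259,262), against a predicted (258,261). It is home and released. Next, up and over to grasp the crossbar.

arm_command(
  deltas=[0.1, -0.03, 0.02, 0.01, 0.02, 0.05, 60, 0.2, -0.07, 0.05, 0.01, 0.02, 0.0996, 60, 0.4, -0.14, 0.1, 0.01, 0.01, 0.0996, 60, 0.5988, -0.2098, 0.1536, -0.0279, -0.0549, 0.0996, 60, 0.5988, -0.2098, 0.1536, -0.0279, -0.0549, 0.0996, 60, 0.5988, -0.2098, 0.1536, -0.0279, -0.0549, 0.0996, 60, 0.5988, -0.2098, 0.1536, -0.0279, -0.0549, 0.0996, 60, 0.5988, -0.2098, 0.1536, -0.0279, -0.0549, 0.0996, 60, 0.5988, -0.2098, 0.1536, -0.0279, -0.0549, 0.0996, 60, 0.5988, -0.2098, 0.1536, -0.0279, -0.0549, 0.0996, 60],
)

```text
clock: 14.75
position: [0.5185, -0.1309, 0.2688]
ee_rot: [-2.44, -1.977, 0.01]
force: [0.3, -0.3, 0.3]
width: 0.654
gripper_force: 0.0
```

arm_command(
  deltas=[0, 0, 0.8333, -0.019, -0.0372, -0.03, 60, 0, 0, 0.8333, -0.019, -0.0372, -0.03, 60, 0, 0, 0.8333, -0.019, -0.0372, -0.03, 60, 0, 0, 0.8333, -0.019, -0.0372, -0.03, 60, 0, 0, 0.8333, -0.019, -0.0372, -0.03, 60, 0, 0, 0.8333, -0.019, -0.0372, -0.03, 60, 0, 0, 0.8333, -0.019, -0.0372, -0.03, 60, 0, 0, 0.8333, -0.019, -0.0372, -0.03, 60, 0, 0, 0.8333, -0.019, -0.0372, -0.03, 60, 0, 0, 0.8333, -0.019, -0.0372, -0.03, 60, 0, 0, 0.8333, -0.019, -0.0372, -0.03, 60],
)

```text
clock: 15.85
position: [0.5002, -0.1678, 0.2392]
ee_rot: [0.735, 3.053, -0.006]
force: [0.3, 0.2, 0.7]
width: 0.655
gripper_force: 0.0
```

```bash
python3 st.py; python3 - <<'E'
from mv import *
L=pickle.load(open("log.pkl","rb"))[-1]
A=(L["position"],R.from_rotvec(L["ee_rot"])); print(delta(A,W2["bar"]))
E
```

```text
15.85 [ 0.5002 -0.1678  0.2392] [ 0.735   3.0534 -0.0055] [ 0.667  0.345 -0.58   1.783  0.217  1.076  1.109]
([0.0023, 0.0001, 0.0008, 0.0008, 0.0006, -0.0772], 'rows>=1.5')
```

arm_command(
  deltas=[0.0023, 0.0001, 0.0008, 0.0008, 0.0006, -0.03, 60, 0.0023, 0.0001, 0.0008, 0.0008, 0.0006, -0.055, 60, 0.0023, 0.0001, 0.0008, 0.0008, 0.0006, -0.0772, 60, 0.0023, 0.0001, 0.0008, 0.0008, 0.0006, -0.0772, 60, 0.0023, 0.0001, 0.0008, 0.0008, 0.0006, -0.0772, 0, 0.0023, 0.0001, 0.0008, 0.0008, 0.0006, -0.0772, 0, 0.0023, 0.0001, 0.0008, 0.0008, 0.0006, -0.0772, 0, 0.0023, 0.0001, 0.0008, 0.0008, 0.0006, -0.0772, 0, 0.0023, 0.0001, 0.0008, 0.0008, 0.0006, -0.0772, 0, 0.0023, 0.0001, 0.0008, 0.0008, 0.0006, -0.0772, 0, 0.0023, 0.0001, 0.0008, 0.0008, 0.0006, -0.0772, 0, 0.0023, 0.0001, 0.0008, 0.0008, 0.0006, -0.0772, 0, 0.0023, 0.0001, 0.0008, 0.0008, 0.0006, -0.0772, 0, 0.0023, 0.0001, 0.0008, 0.0008, 0.0006, -0.0772, 0],
  force=40,
)

```text
clock: 17.25
position: [0.5008, -0.1686, 0.1626]
ee_rot: [0.732, 3.054, 0.0]
force: [-0.4, -0.8, 1.6]
width: 0.137
gripper_force: 40.0
```

arm_command(
  deltas=[0, 0, -0.06, 0, 0, 0, 0, 0, 0, -0.12, 0, 0, 0, 0, 0, 0, -0.18, 0, 0, -0.0005, 0, 0, 0, -0.24, 0, 0, -0.0005, 0, 0, 0, -0.3, 0, 0, -0.001, 0, 0, 0, -0.36, 0, 0, -0.001, 0, 0, 0, -0.42, 0, 0, -0.001, 0, 0, 0, -0.48, 0, 0, -0.0015, 0, 0, 0, -0.54, 0, 0, -0.0015, 0, 0, 0, -0.6, 0, 0, -0.002, 0, 0, 0, -0.65, 0, 0, -0.002, 0, 0, 0, -0.65, 0, 0, -0.002, 0],
)

```text
clock: 18.45
position: [0.5009, -0.1682, 0.1609]
ee_rot: [2.133, 2.305, 0.0]
force: [-0.8, 1.2, 6.0]
width: 0.135
gripper_force: 40.0
```

```bash
python3 st.py; python3 -c "
from cell import sensors;s=sensors.observe();print(s['ft_torque'],s['force'])"
```

```text
18.45 [ 0.5009 -0.1682  0.1609] [2.1332e+00 2.3046e+00 1.0000e-04] [ 0.459  0.393 -0.31   1.893  0.153  0.877  0.15 ]
[0.25390629 0.16300699 0.03904861] [-0.7804162   1.17902823  6.00609922]
```

arm_command(
  deltas=[0, 0, -0.04, 0, 0, 0, 0, 0, 0, -0.08, 0, 0, 0, 0, 0, 0, -0.11, 0, 0, 0, 0, 0, 0, -0.14, 0, 0, 0, 0, 0, 0, -0.16, 0, 0, 0, 0, 0, 0, -0.16, 0, 0, 0, 0],
)

```text
clock: 19.05
position: [0.5006, -0.1683, 0.1605]
ee_rot: [2.404, 2.022, -0.001]
force: [-1.3, 2.3, 3.7]
width: 0.141
gripper_force: 40.0
```

```bash
python3 st.py; python3 -c "
from cell import sensors;s=sensors.observe();print(s['ft_torque'],s['force'])"
```

```text
19.05 [ 0.5006 -0.1683  0.1605] [ 2.4036e+00  2.0222e+00 -6.0000e-04] [ 0.415  0.387 -0.252  1.897  0.124  0.872 -0.071]
[0.39800222 0.21261706 0.06687549] [-1.30045751  2.32871394  3.68499347]
```

arm_command(
  deltas=[0, 0, -0.03, 0, 0, 0, 0, 0, 0, -0.06, 0, 0, 0, 0, 0, 0, -0.08, 0, 0, 0, 0, 0, 0, -0.1, 0, 0, 0, 0, 0, 0, -0.1, 0, 0, 0, 0],
)

```text
clock: 19.55
position: [0.5005, -0.1684, 0.1602]
ee_rot: [2.555, 1.827, -0.001]
force: [-1.0, 2.7, -0.4]
width: 0.136
gripper_force: 40.0
```

```bash
python3 st.py; python3 - <<'E'
from cell import sensors,optics
import cv2
s=sensors.observe();print(s['ft_torque'],s['force'],s['joint_efforts'].round(2))
im=optics.get_image("wrist");cv2.imwrite("pics/w6.png",im)
E
```

```text
19.55 [ 0.5005 -0.1684  0.1602] [ 2.5553e+00  1.8271e+00 -1.2000e-03] [ 0.388  0.384 -0.215  1.9    0.106  0.869 -0.21 ]
[0.44375253 0.10877162 0.1520486 ] [-0.95353533  2.65869929 -0.40347471] [  0.96 -57.41  -0.89 -27.04   0.45  -0.34  -0.59]
```

View pics/w6.png

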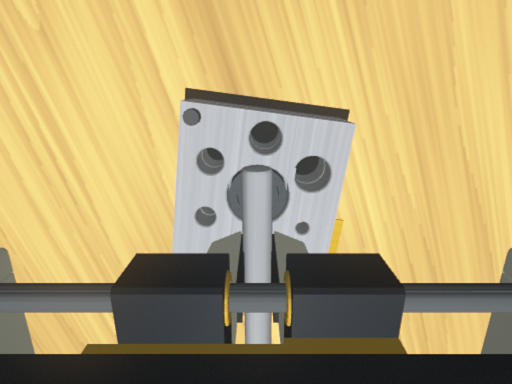

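The bar is straight between the fingers, foot at (258,190), so it hasn't slipped. Pushing on until the torque shows the stop.

arm_command(
  deltas=[0, 0, -0.03, 0, 0, 0, 0, 0, 0, -0.06, 0, 0, 0, 0, 0, 0, -0.08, 0, 0, 0, 0, 0, 0, -0.1, 0, 0, 0, 0, 0, 0, -0.1, 0, 0, 0, 0],
)

```text
clock: 20.1
position: [0.5005, -0.1684, 0.1602]
ee_rot: [2.69, 1.621, -0.001]
force: [-0.5, 2.4, -3.0]
width: 0.145
gripper_force: 41.0
```

```bash
python3 st.py; python3 - <<'E'
from cell import sensors,optics
import cv2
s=sensors.observe();print(s['ft_torque'],s['force'],s['joint_efforts'].round(2))
im=optics.get_image("wrist");cv2.imwrite("pics/w7.png",im)
E
```

```text
20.1 [ 0.5005 -0.1684  0.1602] [ 2.6904e+00  1.6214e+00 -1.4000e-03] [ 0.36   0.381 -0.179  1.902  0.088  0.867 -0.35 ]
[ 0.56575422 -0.02471049  0.59026451] [-0.53633885  2.43601746 -2.99305968] [  1.62 -59.09   0.11 -27.77   0.22  -0.14  -1.06]
```

arm_command(
  deltas=[0, 0, -0.02, 0, 0, 0, 0, 0, 0, -0.04, 0, 0, 0, 0, 0, 0, -0.04, 0, 0, 0, 0],
)

```text
clock: 20.45
position: [0.5005, -0.1685, 0.1602]
ee_rot: [2.741, 1.535, -0.001]
force: [0.3, 3.1, -5.5]
width: 0.14
gripper_force: 42.3
```

```bash
python3 st.py; python3 - <<'E'
from cell import sensors
s=sensors.observe();print(s['ft_torque'],s['force'],s['joint_efforts'].round(2))
E
```

```text
20.45 [ 0.5005 -0.1685  0.1602] [ 2.7409e+00  1.5345e+00 -1.4000e-03] [ 0.349  0.38  -0.164  1.903  0.081  0.866 -0.406]
[ 0.58540429 -0.05384812  0.79435582] [ 0.3057681   3.05267274 -5.53847271] [  2.05 -60.16   0.63 -28.43   0.16  -0.13  -1.3 ]
```

The moment is climbing to 0.79 N m, far above the friction, so the screw is at its stop. Releasing and rising.

arm_command(
  deltas=[0, 0, 0, 0, 0, 0, 70, 0, 0, 0, 0, 0, 0, 70, 0, 0, 0, 0, 0, 0, 70, 0, 0, 0, 0, 0, 0, 70, 0, 0, 0, 0, 0, 0, 70, 0, 0, 0, 0, 0, 0, 70, 0, 0, 0, 0, 0, 0.03, 70, 0, 0, 0, 0, 0, 0.07, 70, 0, 0, 0, 0, 0, 0.12, 70, 0, 0, 0, 0, 0, 0.15, 70, 0, 0, 0, 0, 0, 0.15, 70],
)

```text
clock: 21.55
position: [0.5028, -0.169, 0.3153]
ee_rot: [2.735, 1.533, 0.009]
force: [0.2, -0.5, 0.3]
width: 0.759
gripper_force: 0.0
```

```bash
python3 shot.py w8; python3 - <<'E'
from plan import *
from h import proj
from cell import optics
w=optics.calibration("wrist"); p=proj(w,[[*SOCK,.162],[*SOCK,.16],[*SOCK,.055]]); print(p/.64)
E
```

```text
21.55 [ 0.5027964  -0.16903221  0.31526142] [2.73474162 1.53297004 0.00855633] [ 0.357  0.234 -0.167  1.692  0.043  1.211 -0.369]
[[398.32539691 282.43005046]
 [398.331519   281.52607192]
 [398.57180286 246.04610743]]
```

View pics/w8.png

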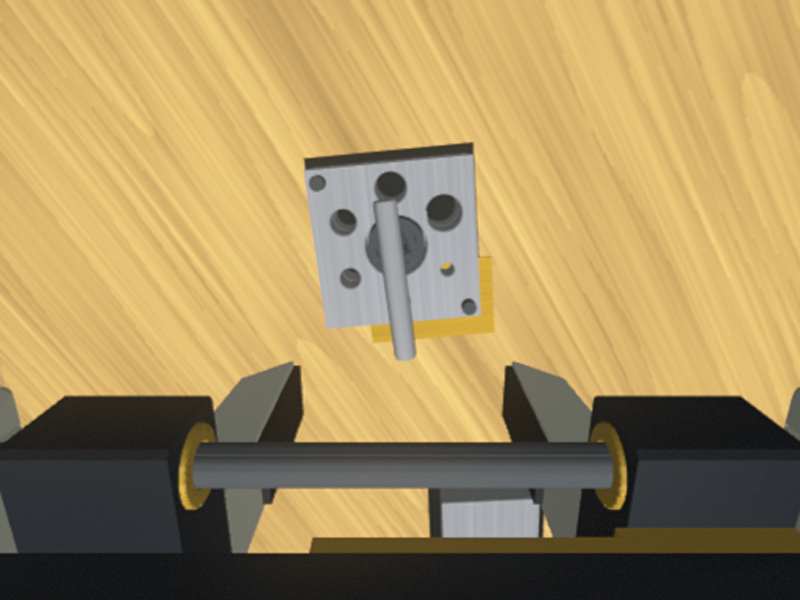

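The key stands upright. The bar runs from (386,203) to (404,356), centre (396,281), against a predicted (398,282). It has turned about 88°, which covers the play plus the full travel, and the hand is clear.

```bash
python3 -c "
from cell import arm; print(arm.sign_off())"
```

```text
the job is handed in; nothing more can be done
None
```

I handed the job in at about 21.6 s of the 61 s, with no verdict returned: the key is standing upright in the screw, released before turning, the screw is turned clockwise to its stop (turning moment rose to 0.79 N m, against about 0.15 N m of friction), and the gripper is clear; I didn't go near the hammer, bench block or punch stand.

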